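Lift the carrot chunk with kitchen tongs and hold it over the bowl

TASK

Pick up the kitchen tongs, close them on the upright carrot chunk standing on the cutting board, lift it and finish holding it still over the middle of the small empty white bowl, above its rim and not touching it; do not let go, the program ends while the tongs hold the chunk. Touch the carrot chunk only with the tongs, do not let it fall off the board or into the bowl, and leave the ham, the carrot slice and the shaker where they are.

Things in the scene. Friction and masses are not known exactly. Their poses are not given: they have to be found in the camera images.
- tongs_grip (a point): Point half-way between the two black finger grips of the tongs and half-way up (12 mm above their underside); x points along the tongs to the tips, z up. Each grip is 50 mm long (25 mm either way of this point), 24 mm high; open, they are 57 mm apart over their outsides. The frame is fixed in the left (+y) arm, so when squeezed it turns with that arm by half the joint value.
- tong_arm (a joint): Closing angle between the two arms of the tongs, rad: 0 open (as they lie), about 0.29 with the carrot chunk in the bite, 0.42 closed on nothing. A spring holds them open: squeezing takes about 4 N at the grips to begin, 6 to 7 N at a 36 mm grip width. Squeezed from both sides the arms close evenly about the middle line.
- carrot_mid (a point): Middle (half-way up) of the carrot chunk: a short, slightly tapered round stump, 37 mm across at the bottom and 34 mm at the top, 46 mm tall, about 50 g, standing upright on a cut end on the board; z is its axis. It is the tallest item on the board and the only upright one.
- board: Fixed blue-grey cutting board, 190 mm (x) by 310 mm (y), 12 mm thick; origin in the centre of its underside on the table. The carrot chunk, the carrot slice and the ham lie on it in a row along its y, about 105 mm apart, in any order.
- bowl_rim (a point): Centre of the mouth of a small empty white ceramic bowl that does not move, 130 mm across at the rim, 55 mm tall, standing on the table; the point is level with the rim.
- carrot: The carrot chunk itself (see its middle); origin in the centre of its underside.
- bowl: The white bowl itself; origin in the centre of its underside.
- tongs: Steel tongs, about 115 g, flat on the table on their 24 mm high edges, all one height; origin on the underside below the grip point, same axes. Hinge (round head, 18 mm across) 75 mm behind the grip point, tip plates 80 to 127 mm ahead, middle of the bite 100 mm ahead on the middle line. Gap between tips about 86 mm with the grips 57 mm apart (open), 68 at 50 mm, 37 at 36 mm.
- ham: Bystander: block of ham lying on the board, 75 x 36 x 32 mm; origin in the centre of its underside.
- slice: Bystander: thick round carrot slice lying flat on the board, 50 mm across, 16 mm high; origin in the centre of its underside.
- shaker: Bystander: white seasoning shaker with a cap, 48 mm across, 115 mm tall, standing on the table beyond the board; origin in the centre of its underside.
Things that resemble listed ones, but are neither listed nor needed, are in the scene too. Leave any grey or purple look-alike of the carrot alone.

How it is judged:
On the way, in this order (a step that is already met when the one before it is completed fails the run):
1. The tongs are gripped and lifted off the table, the carrot chunk still standing where it was (height (world z) of tongs_grip above 0.028 m and contact force between tongs and the fingers above 1 N and distance of carrot_mid from where it was at the start of the episode below 0.015 m), for 0.2 s.
2. The carrot chunk is lifted clear of the board in the tongs (contact force between tongs and the fingers above 1 N and contact force between tongs and carrot above 0.5 N and contact force between carrot and the arm below 0.1 N and contact force between carrot and the fingers below 0.1 N and z of carrot_mid in the frame of board above 0.055 m and contact force between carrot and board below 0.05 N), for 0.2 s.
At the end, for the whole second after the job is handed in: The robot's fingers hold the tongs and the tongs hold the carrot chunk (nothing else touches the chunk), still (under 30 mm/s), its middle within 45 mm of the bowl's centre line and at least 30 mm above the rim, tongs not touching the bowl; the bystanders within 20 mm of where they stood (contact force between tongs and the fingers above 1 N and contact force between tongs and carrot above 0.5 N and contact force between carrot and the arm below 0.1 N and contact force between carrot and the fingers below 0.1 N and horizontal distance between carrot_mid and bowl_rim below 0.045 m and z of carrot_mid in the frame of bowl_rim above 0.03 m and contact force between each of carrot, tongs and bowl below 0.05 N and linear speed of carrot below 0.03 m/s and distance of each of ham, slice, shaker from where it was at the start of the episode below 0.02 m); the arm keeps its last pose, push and grip.
It fails at once if The robot itself (fingers or arm) touches the carrot chunk (contact force between carrot and the fingers above 0.5 N or contact force between carrot and the arm above 0.5 N).
It fails at once if The carrot chunk falls off the board or into the bowl (height (world z) of carrot_mid below 0.026 m).
It fails at once if A bystander (ham, slice, shaker) is moved by more than 30 mm (distance of any of ham, slice, shaker from where it was at the start of the episode above 0.03 m).
It also fails if it takes over 42 s, if anything falls off the work surface, if the arm or the gripper's body presses on something with over 40 N, if the wrist force passes 120 N, or if a joint passes its speed limit or range.

ROBOT

A 6-joint arm with a two-finger parallel gripper is mounted at the origin on the work surface. World frame = base frame: x ahead of the robot, y to its left, z up, the work surface at z = 0. Lengths are in m, angles in rad, forces in N, time in s.
With the tool pointing down it reaches from about 0.375 to 0.975 m from the base axis. Payload 3.8 kg.
Tool frame: the origin (TCP) lies midway between the tips of the shut fingers; the grasp point (between the pads) lies 19 mm behind it; z points along the fingers, y is the line along which they close (so a half turn about z gives the same grasp; the last joint's range is limited). The gripper opens to 85 mm and grips with 20 to 120 N. Pads are 22 mm wide; open, the fingers measure 114 mm over their backs; the gripper's body (76 mm by 85 mm) begins 54 mm behind the grasp point. The pads swing forward as they close: fully open they stand 13 mm farther back than shut.
Start: joints at [1.297, 0.264, 1.604, -0, 1.274, -0.037], TCP at [0.158, 0.656, 0.197] pointing down, gripper open.
Joint ranges: [-2.63, 2.63], [-0.94, 2.18], [0.31, 2.57], [-1.31, 4.45], [0, 2.66], [-2.55, 2.55]. Speed limits (rad/s): [2.57, 2.57, 3.14, 3.14, 3.14, 3.14].

INTERFACE

Orientations are given as a rotation vector (axis times angle).
In Python, from workcell import sensors, viewer, job gives the robot as it stands.
- The arm moves only by the shell command python3 -m inch 'ROWS' [FORCE]. ROWS is JSON, one flat list of numbers, 7 for each row, row after row: the shift along the tool's x, y, z in mm, then the turn, a rotation vector about the tool's x, y, z in degrees, then the finger opening in mm, from 0 to 85.4. A call has exactly 8 rows; each row shifts and turns the commanded pose from where the row before left it, along the tool's axes as they then stand; what a row does not reach is not made up. A row lasts 1/10 s, in which the tool goes at most 50 mm and 8.59 degrees, less where a joint would pass 70% of its speed; a pose out of reach is approached as far as the arm can. A call is refused whole if a number of a shift passes 50 or a number of a turn 8.59, either way. A call with a gripper value outside its range is refused whole. The fingers move at their own pace and stop on an object; FORCE is the grip in N (left out, the last holds). Time passes only in rows, so rows that do not move let the fingers close, or fill a call up. It gives the time, the measured TCP pose, the force, the opening and the grip force at its end, in the units of the state.
- sensors.read_state(): the state, without advancing time (a new reading comes with each control period).
- viewer.read_camera(name): name is "scene" or "top"; returns the picture (480x640x3 uint8, red, green, blue); there is no depth.
- viewer.camera_params(name): a dict with "K" (3x3 intrinsics, pixels), "world_to_cam" (4x4, takes a point from world to camera coordinates). Camera axes: x right, y down, z forward; pixel columns grow to the right and rows downward; lengths in m; the calibration is good to about 2 mm. A picture is of the moment at which its call begins. camera_params takes no time and is no camera call.
- job.finish_job(): hands the job in; it is judged then, once.
The state is a dict: "time": time; "q": joint angles; "joint_vel": joint speeds; "joint_torque": joint torques, N m; "tool_pos": TCP position; "tcp_rot": TCP orientation; "wrist_force": force on the tool from outside, world axes, zero at the start; "torque": the same for the moment, N m; "width": opening from 0.0 (shut) to 1.0 (fully open); "grip_force": force on a finger pad.
Only numpy, scipy, OpenCV 4.12 (cv2) and the standard library are available. Lean on these libraries where they do the work, as an engineer would, in place of code of your own. Each camera call takes 0.05 s, during which the arm holds its last target. There are 200 camera calls.

## Working session

There is one attempt and no reset: what is moved stays moved. The work goes in short steps, Python scripts to look and compute and a shell command to move; the robot and the scene stay as the last step left them, time stands still between calls to the robot, and variables do not carry over. Pictures are saved under pics/ and viewed, at most 10 in all, crops included, and the job is handed in when it is done.

```bash
mkdir -p pics; ls
python3 - <<'E'
from workcell import sensors, viewer, job
import cv2
s=sensors.read_state(); print(s)
for n in("scene","top"):
    cv2.imwrite(f"pics/{n}0.png",viewer.read_camera(n)[:,:,::-1]); p=viewer.camera_params(n); print(n,p)
E
```

```text
pics
{'time': 0.0, 'q': array([ 1.29709587e+00,  2.64773402e-01,  1.60539298e+00, -1.76232303e-05,
        1.27371473e+00, -3.69121906e-02]), 'joint_vel': array([-0.00179036, -0.00106443, -0.00153562, -0.00019151,  0.0001253 ,
       -0.00058951]), 'joint_torque': array([ 1.59722447e-03, -5.15083909e+01, -3.67325377e+01,  2.47927699e-05,
        1.25134288e-02, -1.13313231e-06]), 'tool_pos': array([0.15813535, 0.65536554, 0.19523824]), 'tcp_rot': array([-0.37102965, -3.11926422,  0.00355515]), 'wrist_force': array([-0.22260471, -0.1757208 , -0.06584366]), 'torque': array([-0.00903649, -0.06936257, -0.00630382]), 'grip_force': 0.0, 'width': 0.9952916289730181}
scene {'K': array([[473.87081482,   0.        , 315.01837362],
       [  0.        , 473.87081482, 243.244141  ],
       [  0.        ,   0.        ,   1.        ]]), 'world_to_cam': array([[ 0.45684368,  0.88949037,  0.01003687, -0.2911209 ],
       [ 0.76556684, -0.3874005 , -0.51364215, -0.40184934],
       [-0.45299146,  0.24233806, -0.8579458 ,  1.13068385],
       [ 0.        ,  0.        ,  0.        ,  1.        ]])}
top {'K': array([[607.62987982,   0.        , 320.71632549],
       [  0.        , 607.62987982, 242.75309406],
       [  0.        ,   0.        ,   1.        ]]), 'world_to_cam': array([[ 0.00724856, -0.99994331,  0.00779985,  0.03885467],
       [-0.98814082, -0.00835897, -0.15332272,  0.55903635],
       [ 0.15337922, -0.00659598, -0.98814539,  1.08876547],
       [ 0.        ,  0.        ,  0.        ,  1.        ]])}
```

View pics/scene0.png

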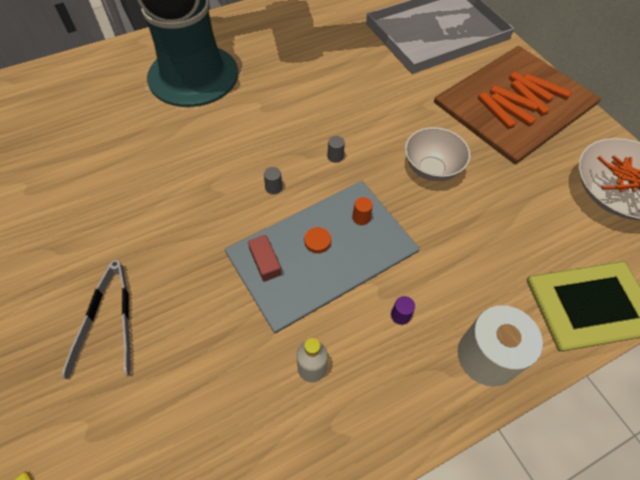

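View pics/top0.png

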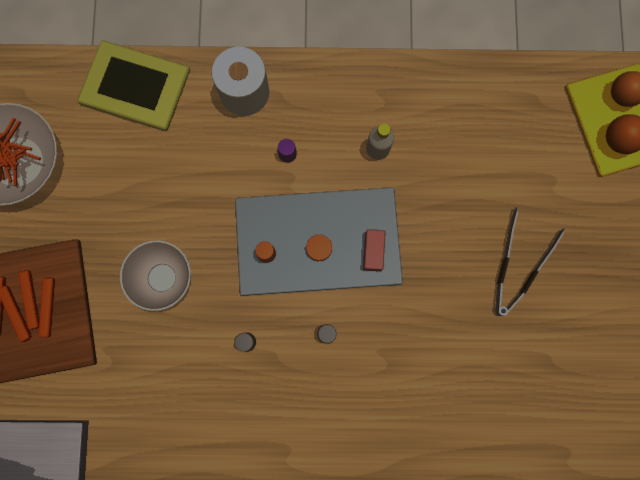

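Scene: the carrot candidates are the orange upright stump at top (265,251) / scene (363,211), the flat slice (319,247), the purple stump (287,150) and the grey ones (245,342) and (327,334). I choose the orange one on the board. The bowl is the empty one at top (156,276), not the one with shreds (15,155). The tongs have their hinge at top (503,311). Next, close crops.

Run:
```python
import cv2,numpy as np
T=cv2.imread("pics/top0.png");S=cv2.imread("pics/scene0.png")
def crop(I,x,y,w,h,k):
    o=cv2.resize(I[y:y+h,x:x+w],None,fx=k,fy=k,interpolation=cv2.INTER_CUBIC)
    for i in range(0,w,10):
        if (x+i)%10==0: cv2.line(o,(i*k,0),(i*k,6 if (x+i)%50 else 16),(255,255,255),1)
    for i in range(0,h,10): cv2.line(o,(0,i*k),(6 if (y+i)%50 else 16,i*k),(255,255,255),1)
    return o
cv2.imwrite("pics/tongs.png",np.hstack([crop(T,480,200,100,125,4),crop(S,50,255,100,125,4)]))
cv2.imwrite("pics/car.png",np.vstack([crop(T,110,230,200,75,4),crop(S,330,130,200,75,4)[:,:],]))
```

```text
(no output)
```

View pics/tongs.png

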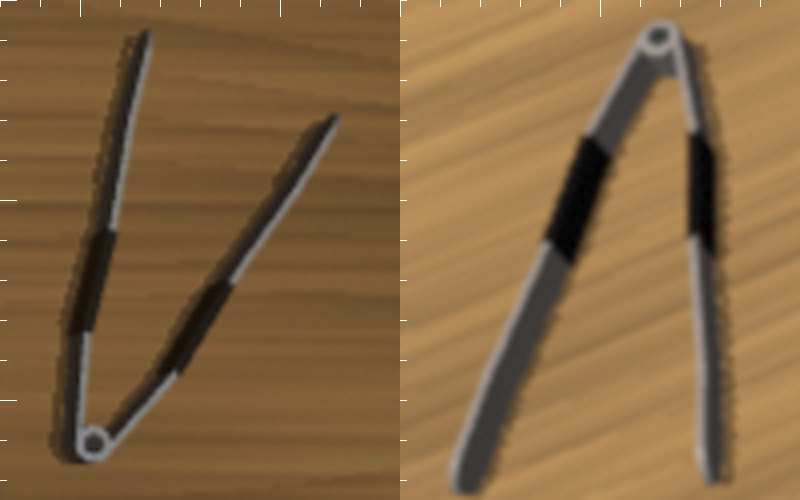

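Run:
```python
import cv2,numpy as np
T=cv2.imread("pics/top0.png");S=cv2.imread("pics/scene0.png")
r=lambda I,x,y:cv2.resize(I[y:y+100,x:x+133],(400,300),interpolation=cv2.INTER_CUBIC)
cv2.imwrite("pics/car.png",np.vstack([np.hstack([r(T,200,200),r(S,300,150)]),np.hstack([r(T,100,225),r(S,370,110)])]))
```

```text
(no output)
```

View pics/car.png

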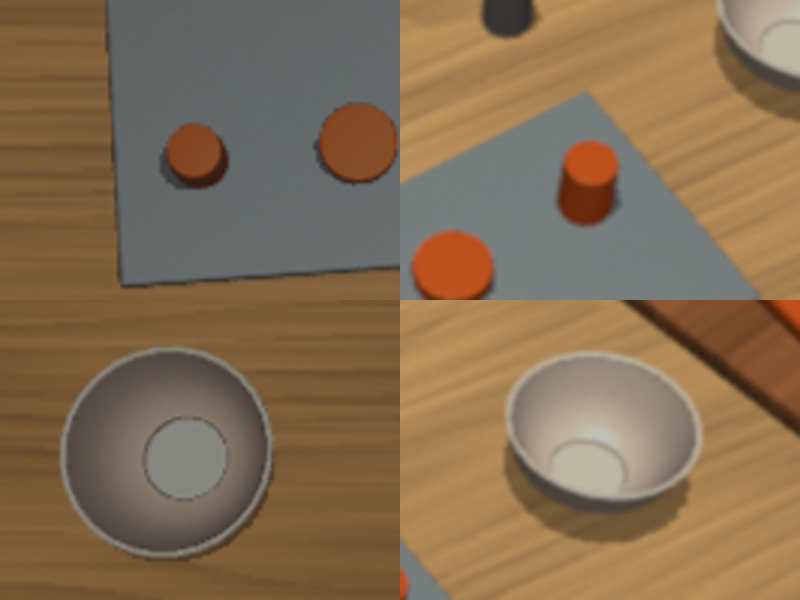

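Crops: the hinge is at top (503,310.8) / scene (114.5,264.5). The tips are at top (516.8,208.3) and (564,229.5), scene (126,374.5) and (63.8,374.5). The carrot top is at (265,250.3)/(363.7,204.3), orange and upright, so the choice is confirmed. The bowl rim is at (155.3,275.7)/(437.7,152).

```bash
cat > h.py <<'E'
import numpy as np,cv2
from workcell import viewer
P={}
for n in("scene","top"):
    p=viewer.camera_params(n); P[n]=p["K"]@p["world_to_cam"][:3]
def tri(t,s):
    X=cv2.triangulatePoints(P["top"],P["scene"],np.float64(t).reshape(2,1),np.float64(s).reshape(2,1)); return (X[:3]/X[3]).ravel()
def atz(n,uv,z):
    M=P[n]; H=np.c_[M[:,0],M[:,1],M[:,2]*z+M[:,3]]; v=np.linalg.solve(H,[*uv,1]); return np.r_[v[:2]/v[2],z]
def px(n,X): v=P[n]@[*X,1]; return v[:2]/v[2]
E
python3 - <<'E'
from h import *
np.set_printoptions(precision=4,suppress=True)
D={"hinge":((503,310.8),(114.5,264.5),.024),"tipL":((516.8,208.3),(126,374.5),.024),"tipR":((564,229.5),(63.8,374.5),.024),
"gLf":((508,258),(122.5,314.5),.024),"gLb":((501,283),(122.7,288.5),.024),"gRf":((538,270.8),(86,315.5),.024),"gRb":((524,293),(96.5,289.5),.024),
"carrottop":((265,250.3),(363.7,204.3),.058),"bowl":((155.3,275.7),(437.7,152),.055),
"shaker":((384,130),(313,345),.115),"slice":((319.3,247.5),(317.5,239),.028),"ham":((375,250),(263,256),.044)}
for k,(t,s,z) in D.items(): print(k,tri(t,s),atz("top",t,z),atz("scene",s,z))
E
```

```text
hinge [ 0.4363 -0.299   0.0196] [ 0.436 -0.298  0.024] [ 0.4395 -0.2978  0.024 ]
tipL [ 0.6344 -0.3362  0.0112] [ 0.6316 -0.3321  0.024 ] [ 0.6399 -0.3332  0.024 ]
tipR [ 0.5924 -0.4226  0.0173] [ 0.5912 -0.4205  0.024 ] [ 0.596  -0.4193  0.024 ]
gLf [ 0.5361 -0.3124  0.0193] [ 0.5355 -0.3113  0.024 ] [ 0.539  -0.3109  0.024 ]
gLb [ 0.4885 -0.2983  0.018 ] [ 0.488  -0.2962  0.024 ] [ 0.4921 -0.2976  0.024 ]
gRf [ 0.5119 -0.3669  0.0223] [ 0.5116 -0.367   0.024 ] [ 0.5133 -0.3653  0.024 ]
gRb [ 0.47   -0.34    0.0187] [ 0.4695 -0.3387  0.024 ] [ 0.4737 -0.3381  0.024 ]
carrottop [0.5425 0.1467 0.0551] [0.5415 0.1453 0.058 ] [0.5449 0.1472 0.058 ]
bowl [0.4947 0.347  0.0487] [0.4935 0.3445 0.055 ] [0.4993 0.344  0.055 ]
shaker [ 0.7553 -0.0676  0.1111] [ 0.7534 -0.0684  0.115 ] [ 0.7573 -0.0662  0.115 ]
slice [0.5532 0.0465 0.0221] [0.552  0.0457 0.028 ] [0.5569 0.0461 0.028 ]
ham [ 0.5474 -0.0585  0.0335] [ 0.5458 -0.0577  0.044 ] [ 0.5534 -0.0596  0.044 ]
```

```bash
cat >> h.py <<'E'
from scipy.spatial.transform import Rotation as Ro
from workcell import sensors
def pose():
    s=sensors.read_state(); return s["tool_pos"],Ro.from_rotvec(s["tcp_rot"])
def show(*targets):
    p,R=pose(); M=R.as_matrix(); print("tcp",p.round(4),"yaw of tool y",np.degrees(np.arctan2(M[1,1],M[0,1])).round(2),"tilt z",M[:,2].round(4))
    for t in targets:
        t=np.array(t); print(t,"tool shift mm",(M.T@(t-p)*1e3).round(1)); p=t
E
python3 - <<'E'
from h import *
show((.48,.12,.2),(.512,-.332,.12))
for t,s in(((327,333),(273,174)),((245,341),(336.5,143))): print(tri(t,s),atz("top",t,0.035))
E
```

```text
tcp [0.1581 0.6554 0.1954] yaw of tool y 76.43 tilt z [-5.e-04 -2.e-03 -1.e+00]
[0.48 0.12 0.2 ] tool shift mm [-438.5 -445.    -3.7]
[ 0.512 -0.332  0.12 ] tool shift mm [-137.1 -431.7   80.9]
[0.39283631 0.03137207 0.0421851 ] [0.39258799 0.03045289 0.035     ]
[0.37751412 0.18035642 0.04233463] [0.37702729 0.1802892  0.035     ]
```

```bash
python3 -m inch '[-15,-15,0,0,0,0,85,-27,-28,0,0,0,0,85,-30,-30,0,0,0,0,85,-30,-30,0,0,0,0,85,-30,-30,0,0,0,0,85,-30,-30,0,0,0,0,85,-30,-30,0,0,0,0,85,-30,-30,0,0,0,0,85]' 30
python3 -m inch '[-30,-30,0,0,0,0,85,-30,-30,0,0,0,0,85,-30,-30,0,0,0,0,85,-30,-30,0,0,0,0,85,-30,-30,0,0,0,0,85,-30,-30,0,0,0,0,85,-20,-27,0,0,0,0,85,-10,-30,3,0,0,0,85]'
python3 -m inch '[-10,-32,5,0,0,3,85,-12,-36,7,0,0,3,85,-12,-36,8,0,0,3,85,-12,-36,8,0,0,1.5,85,-12,-36,8,0,0,0,85,-12,-36,8,0,0,0,85,-12,-36,8,0,0,0,85,-12,-36,8,0,0,0,85]'
python3 - <<'E'
from h import *
show((.512,-.332,.1))
E
```

```text
time: 0.9
tool_pos: [0.3222, 0.3855, 0.1962]
tcp_rot: [-0.37, -3.119, 0.001]
wrist_force: [1.9, 0.9, 0.0]
width: 0.995
grip_force: 0.0
time: 1.7
tool_pos: [0.4717, 0.106, 0.1937]
tcp_rot: [0.372, 3.119, 0.0]
wrist_force: [0.0, -0.2, 0.5]
width: 0.995
grip_force: 0.0
time: 2.5
tool_pos: [0.4547, -0.1919, 0.133]
tcp_rot: [-0.655, -3.072, -0.0]
wrist_force: [0.2, -0.2, -0.1]
width: 0.993
grip_force: 0.0
tcp [ 0.4547 -0.1919  0.133 ] yaw of tool y 65.92 tilt z [-3.e-04  2.e-04 -1.e+00]
[ 0.512 -0.332  0.1  ] tool shift mm [-109.4 -104.5   32.9]
```

```bash
python3 -m inch '[-22,-21,6,0,0,0,85,-22,-21,6,0,0,0,85,-22,-21,6,0,0,0,85,-18,-18,6,0,0,0,85,-8,-8,5,0,0,0,85,0,0,0,0,0,0,85,0,0,0,0,0,0,85,0,0,0,0,0,0,85]'
python3 - <<'E'
from h import *
show((.512,-.332,.02))
im=viewer.read_camera("top")[:,:,::-1]; s=viewer.read_camera("scene")[:,:,::-1]
a=cv2.resize(im[190:340,450:610],(426,400),interpolation=cv2.INTER_CUBIC);b=cv2.resize(s[250:400,20:160],(373,400),interpolation=cv2.INTER_CUBIC)
cv2.imwrite("pics/above.png",np.hstack([a,b]))
E
```

```text
time: 3.3
tool_pos: [0.5028, -0.3081, 0.1047]
tcp_rot: [-0.654, -3.072, -0.001]
wrist_force: [-1.0, -0.1, -0.4]
width: 0.998
grip_force: 0.0
tcp [ 0.5028 -0.3081  0.1047] yaw of tool y 65.98 tilt z [-3.e-04  5.e-04 -1.e+00]
[ 0.512 -0.332  0.02 ] tool shift mm [-18.2 -18.1  84.7]
```

View pics/above.png

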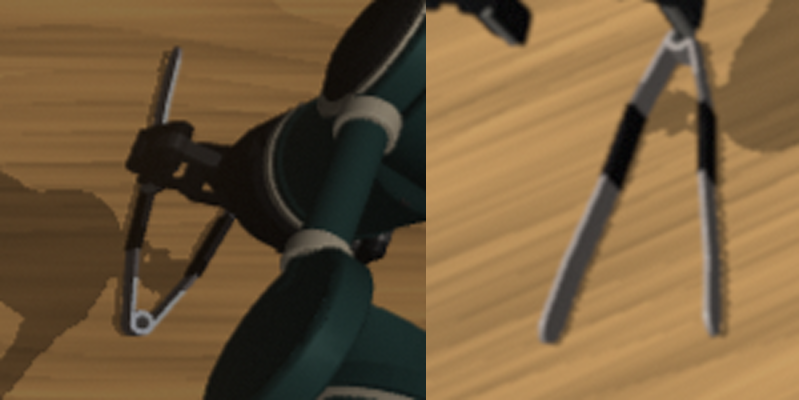

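Top view: the gripper is over the grips, not yet centred (18 mm short). Scene: the tongs lie undisturbed. I shift, check, then descend.

```bash
python3 -m inch '[-9,-9,5,0,0,0,80,-9,-9,5,0,0,0,80,0,0,10,0,0,0,80,0,0,10,0,0,0,80,0,0,8,0,0,0,80,0,0,0,0,0,0,80,0,0,0,0,0,0,80,0,0,0,0,0,0,80]'
python3 - <<'E'
from h import *
show((.512,-.332,.004))
E
```

```text
time: 4.2
tool_pos: [0.5125, -0.3332, 0.0669]
tcp_rot: [0.655, 3.072, -0.0]
wrist_force: [0.7, -0.1, -0.6]
width: 0.937
grip_force: 0.0
tcp [ 0.5125 -0.3332  0.0669] yaw of tool y 65.94 tilt z [ 5.e-04 -3.e-04 -1.e+00]
[ 0.512 -0.332  0.004] tool shift mm [ 1.   0.9 62.9]
```

```bash
python3 -m inch '[1,1,10,0,0,0,80,0,0,12,0,0,0,80,0,0,12,0,0,0,80,0,0,12,0,0,0,80,0,0,10,0,0,0,80,0,0,7,0,0,0,78,0,0,0,0,0,0,74,0,0,0,0,0,0,70]'
python3 -m inch '[0,0,0,0,0,0,66,0,0,0,0,0,0,62,0,0,0,0,0,0,59,0,0,0,0,0,0,57,0,0,0,0,0,0,55,0,0,0,0,0,0,53,0,0,0,0,0,0,51,0,0,0,0,0,0,51]'
python3 - <<'E'
from h import *
show()
s=viewer.read_camera("scene")[:,:,::-1];t=viewer.read_camera("top")[:,:,::-1]
a=cv2.resize(t[190:340,450:610],(426,400),interpolation=cv2.INTER_CUBIC);b=cv2.resize(s[250:400,20:160],(373,400),interpolation=cv2.INTER_CUBIC)
cv2.imwrite("pics/grip.png",np.hstack([a,b]))
E
```

```text
time: 5.0
tool_pos: [0.5118, -0.3319, 0.0035]
tcp_rot: [-0.655, -3.072, -0.0]
wrist_force: [-0.1, 0.3, -0.7]
width: 0.821
grip_force: 0.0
time: 5.8
tool_pos: [0.5117, -0.3318, 0.0035]
tcp_rot: [-0.655, -3.072, -0.0]
wrist_force: [0.1, 0.3, -0.0]
width: 0.598
grip_force: 0.0
tcp [ 0.5117 -0.3318  0.0035] yaw of tool y 65.93 tilt z [-1.e-04  0.e+00 -1.e+00]
```

View pics/grip.png

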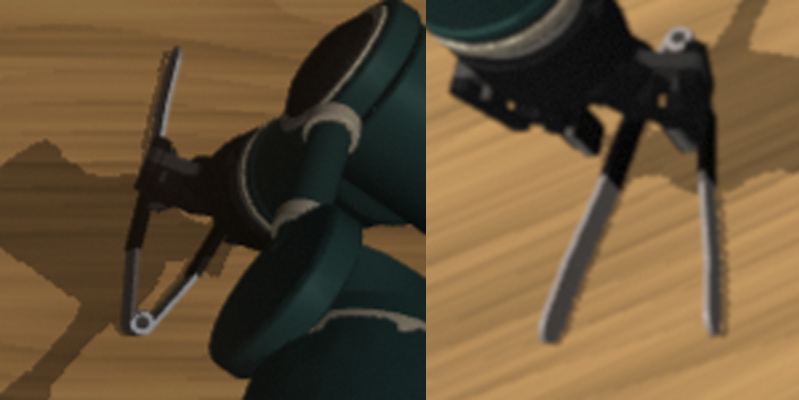

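Run:
```python
from h import *
p,R=pose(); M=R.as_matrix()
for sgn in(1,-1):
  for d in(.0255,.04):
    for z in (.007,.024,.045):
      X=p+M[:,1]*sgn*d; X[2]=z
      s=px("scene",X);t=px("top",X); print(sgn,d,z,"top",((t-[450,190])*2.663).round(),"scene",((s-[20,250])*2.665+[426,0]).round())
```

```text
1 0.0255 0.007 top [144. 203.] scene [705. 159.]
1 0.0255 0.024 top [151. 200.] scene [696. 148.]
1 0.0255 0.045 top [161. 196.] scene [684. 134.]
1 0.04 0.007 top [125. 194.] scene [727. 158.]
1 0.04 0.024 top [132. 191.] scene [719. 147.]
1 0.04 0.045 top [141. 188.] scene [708. 133.]
-1 0.0255 0.007 top [210. 232.] scene [624. 162.]
-1 0.0255 0.024 top [218. 230.] scene [614. 152.]
-1 0.0255 0.045 top [229. 227.] scene [600. 138.]
-1 0.04 0.007 top [229. 240.] scene [601. 163.]
-1 0.04 0.024 top [237. 238.] scene [590. 153.]
-1 0.04 0.045 top [248. 235.] scene [576. 139.]
```

Run:
```python
from h import *
s=cv2.imread("pics/grip.png")
s=viewer.read_camera("scene")[:,:,::-1][255:330,70:160].copy();t=viewer.read_camera("top")[:,:,::-1][235:310,485:575]
s=np.clip(s*1.8,0,255).astype(np.uint8); t=np.clip(t*2.5,0,255).astype(np.uint8)
cv2.imwrite("pics/grip2.png",np.hstack([cv2.resize(x,(400,333),interpolation=cv2.INTER_CUBIC) for x in(t,s)]))
```

```text
(no output)
```

View pics/grip2.png

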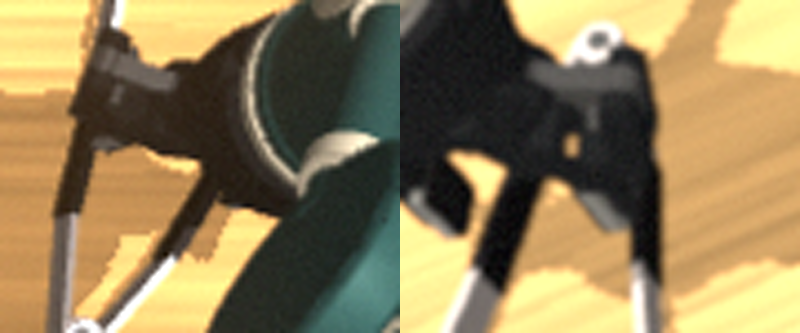

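Run:
```python
from h import *
np.set_printoptions(precision=4,suppress=True)
t,s=(509.0,267.3),(116.1,303)
X=tri(t,s);print(X,px("top",X),px("scene",X))
for z in(.008,.024,.035,.045):print(z,atz("scene",s,z),atz("scene",(81.2,305.7),z),atz("top",t,z))
p,R=pose();print(p,R.as_matrix()[:,1], sensors.read_state()["q"])
```

```text
[ 0.5171 -0.3122  0.0287] [509.6409 267.3874] [117.2383 302.8846]
0.008 [ 0.5042 -0.318   0.008 ] [ 0.4821 -0.3726  0.008 ] [ 0.5197 -0.3176  0.008 ]
0.024 [ 0.5136 -0.3149  0.024 ] [ 0.492  -0.3683  0.024 ] [ 0.5178 -0.3125  0.024 ]
0.035 [ 0.5201 -0.3127  0.035 ] [ 0.4988 -0.3654  0.035 ] [ 0.5165 -0.309   0.035 ]
0.045 [ 0.5261 -0.3108  0.045 ] [ 0.505  -0.3627  0.045 ] [ 0.5153 -0.3058  0.045 ]
[ 0.5117 -0.3318  0.0036] [0.4078 0.9131 0.    ] [-0.6161  0.3277  1.9083  0.      0.9056 -1.7668]
```

Both fingers' ends show as free ends with wood around them, at scene (116,302) and (81,306). That puts them about 29 mm up, above the tongs, which have not moved, and the grip force is 0. I'll reopen and go lower in small, force-checked steps.

```bash
python3 -m inch '[0,0,0,0,0,0,72,0,0,0,0,0,0,78,0,0,0,0,0,0,78,0,0,2,0,0,0,78,0,0,2,0,0,0,78,0,0,2,0,0,0,78,0,0,2,0,0,0,78,0,0,0,0,0,0,78]'
python3 - <<'E'
from h import *
show()
E
```

```text
time: 6.8
tool_pos: [0.5114, -0.3316, -0.005]
tcp_rot: [-0.655, -3.072, -0.001]
wrist_force: [-0.7, 0.4, 0.0]
width: 0.914
grip_force: 0.0
tcp [ 0.5114 -0.3316 -0.005 ] yaw of tool y 65.93 tilt z [-7.e-04  5.e-04 -1.e+00]
```

```bash
python3 -m inch '[0,0,0,0,0,0,72,0,0,0,0,0,0,66,0,0,0,0,0,0,62,0,0,0,0,0,0,58,0,0,0,0,0,0,55,0,0,0,0,0,0,53,0,0,0,0,0,0,51,0,0,0,0,0,0,51]'
```

```text
time: 7.6
tool_pos: [0.5118, -0.3318, -0.0044]
tcp_rot: [0.655, 3.073, -0.0]
wrist_force: [1.0, 1.2, -0.2]
width: 0.594
grip_force: 0.0
```

Run:
```python
from h import *
a=cv2.imread("pics/scene0.png"); b=np.ascontiguousarray(viewer.read_camera("scene")[:,:,::-1]); cv2.imwrite("pics/s3.png",b)
d=cv2.absdiff(a,b)[335:380,50:140].max(2); print(d.max(),(d>25).sum())
t=np.ascontiguousarray(viewer.read_camera("top")[:,:,::-1])
f=lambda x,g:np.clip(x*g,0,255).astype(np.uint8)
cv2.imwrite("pics/grip3.png",np.hstack([cv2.resize(f(x,g),(400,480),interpolation=cv2.INTER_CUBIC) for x,g in((t[205:313,485:575],2.5),(b[270:378,55:145],1.8))]))
```

```text
11 0
```

View pics/grip3.png

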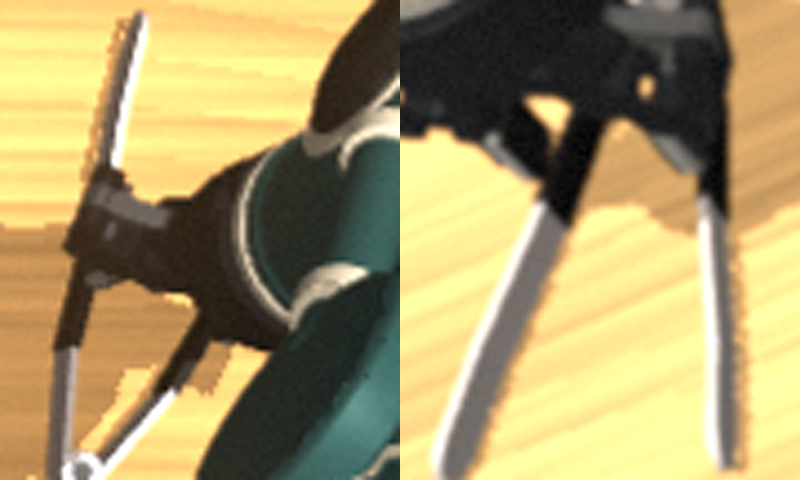

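Both finger ends are still at or above the tongs' top edge, at scene (83,310) and (119,308), and the tips have not moved. I go down further.

```bash
python3 -m inch '[0,0,0,0,0,0,66,0,0,0,0,0,0,72,0,0,0,0,0,0,72,0,0,2,0,0,0,72,0,0,2,0,0,0,72,0,0,2,0,0,0,72,0,0,0,0,0,0,72,0,0,0,0,0,0,72]'
python3 -m inch '[0,0,0,0,0,0,68,0,0,0,0,0,0,64,0,0,0,0,0,0,60,0,0,0,0,0,0,58,0,0,0,0,0,0,55,0,0,0,0,0,0,53,0,0,0,0,0,0,51,0,0,0,0,0,0,51]'
python3 - <<'E'
from h import *
a=cv2.imread("pics/scene0.png"); b=np.ascontiguousarray(viewer.read_camera("scene")[:,:,::-1])
d=cv2.absdiff(a,b)[335:380,50:140].max(2); print(d.max(),(d>25).sum()); show()
E
```

```text
time: 8.5
tool_pos: [0.5116, -0.3317, -0.0106]
tcp_rot: [-0.655, -3.072, -0.0]
wrist_force: [-0.3, -0.0, 0.8]
width: 0.843
grip_force: 0.0
time: 9.3
tool_pos: [0.5117, -0.3318, -0.0104]
tcp_rot: [-0.655, -3.073, 0.0]
wrist_force: [0.1, -0.1, -0.1]
width: 0.599
grip_force: 0.0
11 0
tcp [ 0.5118 -0.3318 -0.0104] yaw of tool y 65.93 tilt z [ 1.e-04 -0.e+00 -1.e+00]
```

```bash
python3 -m inch '[0,0,0,0,0,0,66,0,0,0,0,0,0,72,0,0,0,0,0,0,72,0,0,2,0,0,0,72,0,0,2,0,0,0,72,0,0,2,0,0,0,72,0,0,0,0,0,0,72,0,0,0,0,0,0,72]'
python3 -m inch '[0,0,0,0,0,0,68,0,0,0,0,0,0,64,0,0,0,0,0,0,60,0,0,0,0,0,0,58,0,0,0,0,0,0,55,0,0,0,0,0,0,53,0,0,0,0,0,0,51,0,0,0,0,0,0,51]'
python3 - <<'E'
from h import *
a=cv2.imread("pics/scene0.png"); b=np.ascontiguousarray(viewer.read_camera("scene")[:,:,::-1])
d=cv2.absdiff(a,b)[335:380,50:140].max(2); print(d.max(),(d>25).sum()); show()
E
```

```text
time: 10.15
tool_pos: [0.5116, -0.3317, -0.0166]
tcp_rot: [-0.655, -3.072, -0.0]
wrist_force: [-0.3, -0.4, 0.0]
width: 0.842
grip_force: 0.0
time: 10.95
tool_pos: [0.5134, -0.3327, -0.0139]
tcp_rot: [0.654, 3.069, -0.002]
wrist_force: [-1.6, 1.7, 10.6]
width: 0.601
grip_force: 5.4
19 0
tcp [ 0.5134 -0.3328 -0.0139] yaw of tool y 65.93 tilt z [ 0.0029 -0.0017 -1.    ]
```

Run:
```python
from h import *
b=np.ascontiguousarray(viewer.read_camera("scene")[:,:,::-1]); t=np.ascontiguousarray(viewer.read_camera("top")[:,:,::-1])
f=lambda x:(255*(x/255.)**.5).astype(np.uint8)
cv2.imwrite("pics/grip4.png",np.hstack([cv2.resize(f(x),(400,600),interpolation=cv2.INTER_CUBIC) for x in(t[240:315,490:540],b[265:355,75:135])]))
```

```text
(no output)
```

View pics/grip4.png

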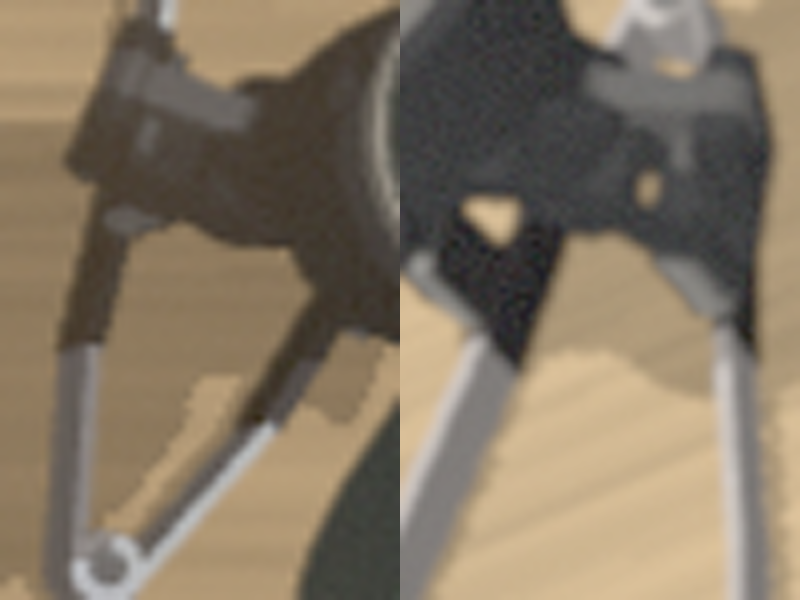

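Finger ends now at scene (124,313) and (87,314), on the top edge of the grips, so they pressed on top of the tongs (Fz 10 N). I'll reopen and go deeper, watching the force.

```bash
python3 -m inch '[0,0,0,0,0,0,66,0,0,0,0,0,0,76,0,0,0,0,0,0,78,0,0,2,0,0,0,78,0,0,2,0,0,0,78,0,0,2,0,0,0,78,0,0,0,0,0,0,78,0,0,0,0,0,0,78]'
python3 - <<'E'
from h import *
a=cv2.imread("pics/scene0.png"); b=np.ascontiguousarray(viewer.read_camera("scene")[:,:,::-1])
d=cv2.absdiff(a,b)[335:380,50:140].max(2); print(d.max(),(d>25).sum()); show()
print(sensors.read_state()["wrist_force"])
E
```

```text
time: 11.9
tool_pos: [0.5116, -0.3317, -0.0227]
tcp_rot: [-0.655, -3.072, -0.0]
wrist_force: [0.1, -0.5, -0.6]
width: 0.912
grip_force: 0.0
21 0
tcp [ 0.5117 -0.3318 -0.0225] yaw of tool y 65.93 tilt z [-1.e-04  1.e-04 -1.e+00]
[-0.13540764  0.29040054  0.17984458]
```

```bash
python3 -m inch '[0,0,2,0,0,0,78,0,0,2,0,0,0,78,0,0,2,0,0,0,78,0,0,0,0,0,0,74,0,0,0,0,0,0,70,0,0,0,0,0,0,68,0,0,0,0,0,0,66,0,0,0,0,0,0,66]'
python3 - <<'E'
from h import *
a=cv2.imread("pics/scene0.png"); b=np.ascontiguousarray(viewer.read_camera("scene")[:,:,::-1])
d=cv2.absdiff(a,b)[335:380,50:140].max(2); print(d.max(),(d>25).sum()); show()
E
```

```text
time: 12.75
tool_pos: [0.5118, -0.3318, -0.0283]
tcp_rot: [0.655, 3.072, -0.0]
wrist_force: [-0.8, 0.3, 0.4]
width: 0.768
grip_force: 0.0
21 0
tcp [ 0.5118 -0.3319 -0.0283] yaw of tool y 65.93 tilt z [ 1.e-04 -1.e-04 -1.e+00]
```

```bash
python3 -m inch '[0,0,0,0,0,0,64,0,0,0,0,0,0,62,0,0,0,0,0,0,60,0,0,0,0,0,0,58,0,0,0,0,0,0,56,0,0,0,0,0,0,55,0,0,0,0,0,0,54,0,0,0,0,0,0,54]'
python3 - <<'E'
from h import *
a=cv2.imread("pics/scene0.png"); b=np.ascontiguousarray(viewer.read_camera("scene")[:,:,::-1])
d=cv2.absdiff(a,b)[335:380,50:140].max(2); print(d.max(),(d>25).sum()); show()
E
```

```text
time: 13.6
tool_pos: [0.5128, -0.3324, -0.0271]
tcp_rot: [0.654, 3.071, -0.001]
wrist_force: [-0.4, 1.7, 7.7]
width: 0.635
grip_force: 5.7
128 1323
tcp [ 0.5128 -0.3325 -0.0271] yaw of tool y 65.93 tilt z [ 0.0019 -0.0012 -1.    ]
```

```bash
python3 -m inch '[0,0,0,0,0,0,53,0,0,0,0,0,0,52,0,0,0,0,0,0,51,0,0,0,0,0,0,50,0,0,0,0,0,0,50,0,0,0,0,0,0,50,0,0,-2,0,0,0,50,0,0,-2,0,0,0,50]'
python3 -m inch '[0,0,-3,0,0,0,50,0,0,-4,0,0,0,50,0,0,-5,0,0,0,50,0,0,-5,0,0,0,50,0,0,-5,0,0,0,50,0,0,-5,0,0,0,50,0,0,0,0,0,0,50,0,0,0,0,0,0,50]'
python3 - <<'E'
from h import *
a=cv2.imread("pics/scene0.png"); b=np.ascontiguousarray(viewer.read_camera("scene")[:,:,::-1]); t=np.ascontiguousarray(viewer.read_camera("top")[:,:,::-1])
show(); cv2.imwrite("pics/sl.png",b);cv2.imwrite("pics/tl.png",t)
f=lambda x:(255*(x/255.)**.6).astype(np.uint8)
cv2.imwrite("pics/lift.png",np.hstack([cv2.resize(f(x),(400,500),interpolation=cv2.INTER_CUBIC) for x in(t[195:320,475:575],b[255:380,50:150])]))
E
```

```text
time: 14.45
tool_pos: [0.5112, -0.3315, -0.0248]
tcp_rot: [-0.655, -3.072, -0.001]
wrist_force: [1.4, -0.2, -1.5]
width: 0.588
grip_force: 4.1
time: 15.25
tool_pos: [0.5119, -0.3319, 0.0029]
tcp_rot: [0.655, 3.072, -0.0]
wrist_force: [0.5, -0.4, -1.3]
width: 0.586
grip_force: 4.1
tcp [ 0.5115 -0.3317  0.0024] yaw of tool y 65.93 tilt z [-3.e-04  2.e-04 -1.e+00]
```

View pics/lift.png

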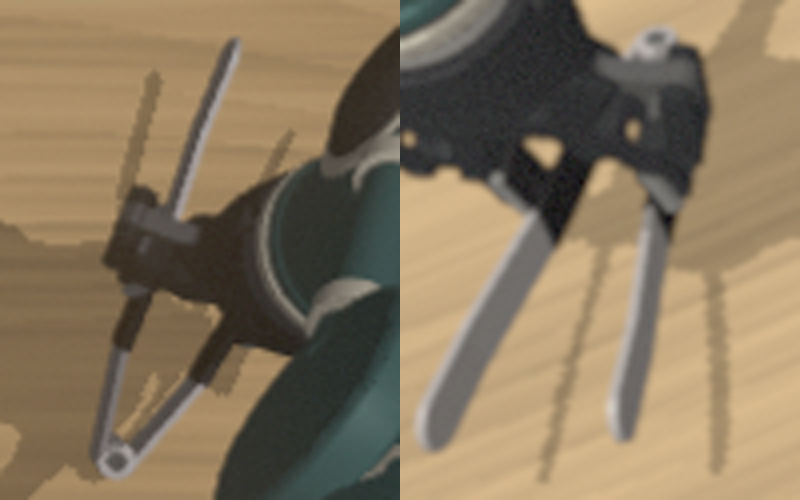

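Tongs are lifted, with their shadow detached. The hinge is at top (504.3,310.3) / scene (113.8,265), the left tip at top (534,205.5) / scene (103.5,362.5), the right tip at scene (56.3,365).

Run:
```python
from h import *
np.set_printoptions(precision=4,suppress=True)
h=tri((504.3,310.3),(113.8,265));l=tri((534,205.5),(103.5,362.5)); print(h,l)
for z in(.04,.046,.051):
  H=(atz("top",(504.3,310.3),z)+atz("scene",(113.8,265),z))/2;L=(atz("top",(534,205.5),z)+atz("scene",(103.5,362.5),z))/2;Rr=atz("scene",(56.3,365),z)
  m=(L+Rr)/2; d=(m-H)[:2]; print(z,H,L,Rr,np.linalg.norm(d),np.degrees(np.arctan2(d[1],d[0])),np.linalg.norm(L-Rr), np.linalg.norm((L-H)[:2]),np.linalg.norm((Rr-H)[:2]))
show()
```

```text
[ 0.4372 -0.3007  0.0207] [ 0.627  -0.348   0.0709]
0.04 [ 0.4436 -0.2959  0.04  ] [ 0.6233 -0.3575  0.04  ] [ 0.5837 -0.421   0.04  ] 0.1851152328954851 -30.271551228123414 0.07480440263561217 0.1899256273146201 0.1877802021403821
0.046 [ 0.4455 -0.2945  0.046 ] [ 0.624  -0.3556  0.046 ] [ 0.5867 -0.4189  0.046 ] 0.1848182676141516 -30.139254823231262 0.07343088906855469 0.18865909382491905 0.18820036700190548
0.051 [ 0.4472 -0.2933  0.051 ] [ 0.6246 -0.3541  0.051 ] [ 0.5893 -0.4172  0.051 ] 0.18457155147170543 -30.028683100741326 0.07232315573008362 0.18760364935735593 0.1885563719435808
tcp [ 0.5115 -0.3317  0.0024] yaw of tool y 65.93 tilt z [-0.0003  0.0002 -1.    ]
```

Triangulated: hinge top still at about 24 mm while the tip is near 75 mm. The tongs pitched 15° tips-up, because I hold them ahead of their centre of mass. I'll set them down and regrasp 8 mm nearer the hinge, deeper and tighter.

```bash
python3 -m inch '[0,0,6,0,0,0,50,0,0,6,0,0,0,50,0,0,6,0,0,0,50,0,0,5,0,0,0,50,0,0,3,0,0,0,50,0,0,2,0,0,0,50,0,0,0,0,0,0,56,0,0,0,0,0,0,64]'
python3 -m inch '[0,0,0,0,0,0,66,4,0,1,0,0,0,66,4,0,1,0,0,0,66,0,0,1,0,0,0,66,0,0,1,0,0,0,66,0,0,1,0,0,0,64,0,0,0,0,0,0,62,0,0,0,0,0,0,60]'
python3 - <<'E'
from h import *
show(); b=np.ascontiguousarray(viewer.read_camera("scene")[:,:,::-1]); a=cv2.imread("pics/scene0.png")
d=cv2.absdiff(a,b)[320:380,50:140].max(2); print(d.max(),(d>25).sum())
E
```

```text
time: 16.15
tool_pos: [0.5118, -0.3319, -0.0253]
tcp_rot: [0.655, 3.072, -0.0]
wrist_force: [0.2, -0.3, 0.8]
width: 0.75
grip_force: 0.0
time: 16.95
tool_pos: [0.5046, -0.3286, -0.0303]
tcp_rot: [0.655, 3.072, 0.0]
wrist_force: [-0.3, 0.2, 0.6]
width: 0.702
grip_force: 3.8
tcp [ 0.5046 -0.3286 -0.0303] yaw of tool y 65.94 tilt z [ 1.e-04 -0.e+00 -1.e+00]
58 126
```

```bash
cat >> h.py <<'E'
def hinge(tag):
    r=[]
    for n,c,z0 in(("top",(503,310.8),0),("scene",(114.5,264.5),0)):
        T=cv2.imread(f"pics/{n}0.png"); x,y=int(c[0]),int(c[1]); k=7; tp=T[y-k:y+k+1,x-k:x+k+1]
        I=np.ascontiguousarray(viewer.read_camera(n)[:,:,::-1]); cv2.imwrite(f"pics/{n}_{tag}.png",I)
        m=cv2.matchTemplate(I[y-40:y+40,x-60:x+60],tp,cv2.TM_CCOEFF_NORMED); _,v,_,p=cv2.minMaxLoc(m)
        # subpixel
        px_,py_=p; q=lambda a,b,cc:.5*(a-cc)/(a-2*b+cc) if abs(a-2*b+cc)>1e-9 else 0
        sx=q(m[py_,px_-1],m[py_,px_],m[py_,px_+1]); sy=q(m[py_-1,px_],m[py_,px_],m[py_+1,px_])
        r.append((px_+sx+k+x-60+c[0]-x,py_+sy+k+y-40+c[1]-y)); print(n,np.round(r[-1],1),round(v,2))
    print("hinge",tri(*r).round(4))
E
python3 -m inch '[0,0,0,0,0,0,57,0,0,0,0,0,0,54,0,0,0,0,0,0,51,0,0,0,0,0,0,48,0,0,0,0,0,0,46,0,0,0,0,0,0,46,0,0,0,0,0,0,46,0,0,0,0,0,0,46]'
python3 -c "
from h import *
hinge('a')"
python3 -m inch '[0,0,-2,0,0,0,46,0,0,-4,0,0,0,46,0,0,-6,0,0,0,46,0,0,-6,0,0,0,46,0,0,-6,0,0,0,46,0,0,-6,0,0,0,46,0,0,0,0,0,0,46,0,0,0,0,0,0,46]'
python3 -c "
from h import *
hinge('b');show()"
```

```text
time: 17.8
tool_pos: [0.5058, -0.3295, -0.0289]
tcp_rot: [0.655, 3.07, -0.002]
wrist_force: [0.3, 1.1, 7.3]
width: 0.541
grip_force: 6.7
top [503.8 310.1] 0.74
scene [113.7 265.4] 0.78
hinge [ 0.4376 -0.3006  0.0198]
time: 18.7
tool_pos: [0.5047, -0.3287, -0.0]
tcp_rot: [0.655, 3.072, -0.0]
wrist_force: [0.6, 0.1, -0.3]
width: 0.541
grip_force: 4.8
top [508.2 310.1] 0.76
scene [108.2 256.7] 0.73
hinge [ 0.4363 -0.2997  0.0486]
tcp [ 0.5042 -0.3283 -0.0006] yaw of tool y 65.93 tilt z [-4.e-04  3.e-04 -1.e+00]
```

Tongs now lift level: the hinge rose 28.8 mm and the tool 29 mm. I carry them high over to the carrot.

```bash
python3 -m inch '[0,0,-6,0,0,0,46,0,0,-10,0,0,0,46,4,6,-10,0,0,0,46,8,13,-10,0,0,0,46,12,20,-10,0,0,0,46,15,25,-10,0,0,0,46,15,25,-10,0,0,0,46,15,25,-10,0,0,0,46]'
python3 -m inch '[15,25,0,0,0,0,46,15,25,0,0,0,0,46,15,25,0,0,0,0,46,15,25,0,0,0,0,46,15,25,0,0,0,0,46,15,25,0,0,0,0,46,15,25,0,0,0,0,46,15,25,0,0,0,0,46]'
python3 -m inch '[15,25,0,0,0,0,46,14,20,0,0,0,0,46,10,16,0,0,0,0,46,8,10,0,0,0,0,46,4,5,0,0,0,0,46,0,0,0,0,0,-3,46,0,0,0,0,0,-5,46,0,0,0,0,0,-5,46]'
python3 -m inch '[0,0,0,0,0,-5,46,0,0,0,0,0,-5,46,0,0,0,0,0,-5,46,0,0,0,0,0,-5,46,0,0,0,0,0,-3,46,0,0,0,0,0,0,46,0,0,0,0,0,0,46,0,0,0,0,0,0,46]'
python3 - <<'E'
from h import *
show((.444,.1255,.075))
for n in("top","scene"): cv2.imwrite(f"pics/{n}_c.png",np.ascontiguousarray(viewer.read_camera(n)[:,:,::-1]))
p,R=pose();M=R.as_matrix()
print("bite",p-.101*M[:,0]); 
X=p-.0736*-M[:,0]; X[2]=p[2]+.0415+.012; print("exp hinge px",px("top",X),px("scene",X))
for s in(1,-1):
  X=p-.127*M[:,0]+s*.030*M[:,1]; X[2]=p[2]+.0535; print("tip px",px("top",X),px("scene",X))
E
```

```text
time: 19.6
tool_pos: [0.4875, -0.1942, 0.0769]
tcp_rot: [0.655, 3.072, 0.0]
wrist_force: [-0.0, 1.0, -1.0]
width: 0.545
grip_force: 4.8
time: 20.4
tool_pos: [0.4591, 0.0372, 0.0765]
tcp_rot: [0.654, 3.072, 0.001]
wrist_force: [0.0, -0.1, -1.2]
width: 0.538
grip_force: 4.8
time: 21.2
tool_pos: [0.4441, 0.1252, 0.0758]
tcp_rot: [0.298, 3.127, -0.0]
wrist_force: [0.2, -0.1, -1.4]
width: 0.54
grip_force: 4.8
time: 22.0
tool_pos: [0.4443, 0.1252, 0.0757]
tcp_rot: [-0.325, 3.125, -0.0]
wrist_force: [0.3, -0.1, -0.7]
width: 0.538
grip_force: 4.8
tcp [0.4443 0.1252 0.0757] yaw of tool y 101.86 tilt z [ 1.e-04 -0.e+00 -1.e+00]
[0.444  0.1255 0.075 ] tool shift mm [0.3 0.3 0.7]
bite [0.54318021 0.14616212 0.07563221]
exp hinge px [280.339804   344.51052853] [303.29318921 121.35865808]
tip px [241.19276502 232.27384328] [390.00435506 180.17863395]
tip px [275.44019489 225.50089788] [363.91991489 197.93657106]
```

Run:
```python
import cv2,numpy as np
for n,(x0,x1,y0,y1) in{"scene":(345,405,165,215),"top":(225,295,215,265)}.items():
    a=cv2.imread(f"pics/{n}0.png").astype(int)[y0:y1,x0:x1];b=cv2.imread(f"pics/{n}_c.png").astype(int)[y0:y1,x0:x1]
    o=(b[...,2]-b[...,0]>60); br=b.sum(2)-a.sum(2)
    print(n,"cols from",x0)
    for r in range(0,y1-y0): print(y0+r,"".join("o" if o[r,c] else "#" if br[r,c]>60 else "-" if br[r,c]<-60 else "." for c in range(x1-x0)))
```

```text
scene cols from 345
165 --------------------------....------------o--ooooooooooooooo
166 ---------------------------....------------ooooooooooooooooo
167 ----------------------------....--------oooooooooooooooooooo
168 -----------------------------.....---ooooooooooooooooooooooo
169 -----------o-oo---------------.....--o-ooooooooooooooooooooo
170 ----------oooooo----------------....--oooooooooooooooooooooo
171 ------o-oooo---------------------....--ooooooooooooooooooooo
172 -----ooooo-oo----------------------...--oooooooooooooooooooo
173 -oooooo--oo-------------------------....-ooooooooooooooooooo
174 ooooooo------------------------------.....oooooooooooooooooo
175 oooo-o--------------------------------....oooooooooooooooooo
176 -o----------------------o---------------...ooooooooooooooooo
177 -------------------o-oooooo--------------...oooooooooooooooo
178 .--------------o---ooooooooo--------------..oooooooooooooooo
179 ..----------------ooooooooooo--------------..ooooooooooooooo
180 .#.-----o----------oooooooooo---------------.ooooooooooooooo
181 .##.----------------ooooo-o-oooooo--
[... 5237 characters left out ...]
--....-------------------
256 --------------------------------.-------------....--------------------
257 --------------------------------...---------......--------------------
258 ---------------------------------....-----.......---------------------
259 ----------------------------------...............---------------------
260 ----------------------------------..............----------------------
261 ---------------------------------.............------------------------
262 ------------------------------------........--------------------------
263 ----------------------------------------------------------------------
264 ----------------------------------------------------------------------
```

Diff map: the tips are at top (277,232) and (242,238), straddling the carrot's column at 265 at nearly equal distance, and level. I descend over the carrot.

```bash
python3 -m inch '[-2,0,5,0,0,0,46,-2,0,8,0,0,0,46,0,0,9,0,0,0,46,0,0,9,0,0,0,46,0,0,9,0,0,0,46,0,0,7,0,0,0,46,0,0,5,0,0,0,46,0,0,0,0,0,0,46]'
python3 -m inch '[0,0,6,0,0,0,46,0,0,7,0,0,0,46,0,0,6,0,0,0,46,0,0,5,0,0,0,46,0,0,3,0,0,0,46,0,0,0,0,0,0,46,0,0,0,0,0,0,46,0,0,0,0,0,0,46]'
python3 - <<'E'
from h import *
show()
a=cv2.imread("pics/scene0.png").astype(int)
b=viewer.read_camera("scene")[:,:,::-1].astype(int); cv2.imwrite("pics/scene_d.png",b)
f=lambda i:(i[...,2]-i[...,1]>75)&(i[...,2]-i[...,0]>110)
for n,i in(("0",a),("d",b)):
  m=f(i)[190:230,345:385]; y,x=np.nonzero(m); print(n,len(x),x.mean()+345,y.mean()+190)
E
```

```text
time: 22.9
tool_pos: [0.4474, 0.1261, 0.0226]
tcp_rot: [0.326, -3.123, 0.0]
wrist_force: [-0.2, 0.3, -1.7]
width: 0.543
grip_force: 4.8
time: 23.7
tool_pos: [0.4486, 0.1263, -0.0032]
tcp_rot: [-0.327, 3.124, 0.0]
wrist_force: [-0.3, 0.2, -1.2]
width: 0.543
grip_force: 4.8
tcp [ 0.4486  0.1263 -0.0032] yaw of tool y 101.93 tilt z [ 5.e-04  1.e-04 -1.e+00]
0 196 363.1683673469388 204.44387755102042
d 207 363.1352657004831 204.2173913043478[ WARN:0@0.986] global loadsave.cpp:1063 imwrite_ Unsupported depth image for selected encoder is fallbacked to CV_8U.
```

```bash
python3 -m inch '[0,0,0,0,0,0,44,0,0,0,0,0,0,42,0,0,0,0,0,0,40,0,0,0,0,0,0,38,0,0,0,0,0,0,36,0,0,0,0,0,0,34,0,0,0,0,0,0,30,0,0,0,0,0,0,25]' 35
python3 - <<'E'
from h import *
show()
b=viewer.read_camera("scene")[:,:,::-1].astype(int)
m=((b[...,2]-b[...,1]>75)&(b[...,2]-b[...,0]>110))[190:230,345:385]; y,x=np.nonzero(m); print(len(x),x.mean()+345,y.mean()+190)
E
```

```text
time: 24.55
tool_pos: [0.4483, 0.1262, -0.0034]
tcp_rot: [-0.326, 3.125, -0.0]
wrist_force: [-0.7, 0.2, -0.8]
width: 0.411
grip_force: 34.9
tcp [ 0.4483  0.1262 -0.0034] yaw of tool y 101.93 tilt z [ 0. -0. -1.]
202 362.7277227722772 204.68316831683168
```

Gripped (35 mm width, 35 N). Lift.

```bash
python3 -m inch '[0,0,-2,0,0,0,25,0,0,-4,0,0,0,25,0,0,-6,0,0,0,25,0,0,-7,0,0,0,25,0,0,-8,0,0,0,25,0,0,-8,0,0,0,25,0,0,-8,0,0,0,25,0,0,-7,0,0,0,25]'
python3 -m inch '[0,0,-8,0,0,0,25,0,0,-8,0,0,0,25,0,0,-8,0,0,0,25,0,0,-8,0,0,0,25,0,0,-6,0,0,0,25,0,0,-2,0,0,0,25,0,0,0,0,0,0,25,0,0,0,0,0,0,25]'
python3 - <<'E'
from h import *
p,R=pose();M=R.as_matrix()
b=viewer.read_camera("scene")[:,:,::-1].astype(int);t=viewer.read_camera("top")[:,:,::-1].astype(int)
f=lambda i:(i[...,2]-i[...,1]>75)&(i[...,2]-i[...,0]>110)
X=p-.097*M[:,0];X[2]=.12+.023; 
for n,i in(("scene",b),("top",t)):
  u=px(n,X); x0,y0=(u-25).astype(int); m=(f(i) if n=="scene" else (i[...,2]-i[...,0]>70)&(i[...,2]-i[...,1]>35))[y0:y0+50,x0:x0+50]; y,x=np.nonzero(m); print(n,u,len(x),x.mean()+x0,y.mean()+y0)
g=np.array([.4962,.3455,0]); tgt=np.r_[(g+.097*M[:,0])[:2],.085]
show(tgt)
E
```

```text
time: 25.4
tool_pos: [0.4486, 0.1263, 0.0476]
tcp_rot: [-0.327, 3.124, 0.0]
wrist_force: [-1.0, -0.9, -1.6]
width: 0.405
grip_force: 35.0
time: 26.2
tool_pos: [0.448, 0.1262, 0.0863]
tcp_rot: [0.326, -3.124, 0.0]
wrist_force: [0.3, -0.2, -3.2]
width: 0.411
grip_force: 35.0
scene [367.52677034 174.11046934] 246 367.6219512195122 173.2642276422764
top [260.35116781 242.4410332 ] 135 259.162962962963 237.8740740740741
tcp [0.4478 0.1261 0.0861] yaw of tool y 101.93 tilt z [-1.e-03 -2.e-04 -1.e+00]
[0.40129468 0.32545063 0.085     ] tool shift mm [  4.3 204.6   1.1]
```

```bash
python3 -m inch '[0,6,0,0,0,0,25,0,12,0,0,0,0,25,1,20,0,0,0,0,25,1,25,0,0,0,0,25,1,25,0,0,0,0,25,1,25,0,0,0,0,25,0,25,0,0,0,0,25,0,25,0,0,0,0,25]'
python3 -m inch '[0,20,0,0,0,0,25,0,12,0,0,0,0,25,0,7,0,0,0,0,25,0,3,0,0,0,0,25,0,0,0,0,0,0,25,0,0,0,0,0,0,25,0,0,0,0,0,0,25,0,0,0,0,0,0,25]'
python3 - <<'E'
from h import *
np.set_printoptions(precision=4,suppress=True)
show((.4012,.3253,.085)); r=[]
for n in("top","scene"):
  i=viewer.read_camera(n)[:,:,::-1]; cv2.imwrite(f"pics/{n}_e.png",np.ascontiguousarray(i)); i=i.astype(int)
  u=px(n,(.4955,.3455,.145)); x0,y0=(u-22).astype(int); k=i[y0:y0+44,x0:x0+44]
  m=(k[...,2]-k[...,0]>(110 if n=="scene" else 70))&(k[...,2]-k[...,1]>(75 if n=="scene" else 45))
  c,l,st,ce=cv2.connectedComponentsWithStats(m.astype(np.uint8)); j=1+st[1:,4].argmax(); r.append(ce[j]+[x0,y0]); print(n,u,r[-1],st[j])
print(tri(*r))
s=sensors.read_state(); print(s["time"],s["grip_force"],s["wrist_force"],np.abs(s["joint_vel"]).max())
E
```

```text
time: 27.1
tool_pos: [0.4098, 0.2868, 0.0865]
tcp_rot: [0.327, -3.124, -0.0]
wrist_force: [0.0, -1.0, -1.2]
width: 0.405
grip_force: 35.1
time: 27.9
tool_pos: [0.4022, 0.3255, 0.0866]
tcp_rot: [-0.325, 3.125, -0.0]
wrist_force: [-1.0, -0.7, -1.5]
width: 0.406
grip_force: 35.1
tcp [0.4022 0.3255 0.0866] yaw of tool y 101.88 tilt z [ 0.0001 -0.     -1.    ]
[0.4012 0.3253 0.085 ] tool shift mm [1.  0.  1.6]
top [140.7276 269.1596] [140.85   268.1467] [ 13  12  20  20 300]
scene [448.6136 116.8665] [449.2857 117.    ] [ 15  17  18  13 189]
[0.4972 0.3451 0.1462]
28.0 35.1343560218811 [-0.0291  0.1928 -2.424 ] 0.003585048053260019
```

Both views put the chunk's top at (0.497, 0.345, 0.146). It is centred over the bowl, well above the rim, and still.

```bash
python3 -c "
from workcell import job
print(job.finish_job())"
```

```text
the job is handed in; nothing more can be done
None
```

The job is handed in at 28 s of the 42 s limit, with the tongs holding the carrot chunk still over the middle of the white bowl, its middle about 70 mm above the rim (measured from both cameras); the first grasp pitched the tongs, so I set them down and regrasped; no verdict came back, and I did not re-measure the bystanders.

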